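Sort the weld-head tooling stack into its trays

TASK

The tooling taken off the weld head stands in one stack: a pointed copper electrode on a brass holder on a copper bar on an aluminium clamp plate. Take the stack apart from the top down, one piece at a time, and set each piece right way up and flat inside the recess of the white tray made for its shape (the electrode standing tip up), putting it down rather than dropping it. Leave the amber jar and the steel gauge post where they stand.

Things in the scene. Friction and masses are not known exactly. Their poses are not given: they have to be found in the camera images.
- electrode_center (a point): Electrode, top of the stack: a copper cylinder 24 mm across that narrows to a blunt tip at the top; 38 mm tall in all, the lowest 28 mm straight-sided, loose, about 0.13 kg. This point lies on its axis half-way up (19 mm above its foot); z points up to the tip.
- holder_center (a point): Electrode holder, under the electrode: a brass block 44 mm (its x) by 34 mm (its y) by 28 mm tall, two black round sockets on each long side, loose, about 0.33 kg. This point is its centre, 14 mm above its underside; z up.
- bar_center (a point): Copper bar, under the holder: 84 mm (its x) by 36 mm (its y) by 24 mm tall, a dark bolt hole at each end of its top, loose, about 0.6 kg. This point is its centre, 12 mm above its underside; z up.
- plate_center (a point): Clamp plate, bottom of the stack, standing on the bench: an aluminium block 100 mm (its x) by 56 mm (its y) by 24 mm tall, four small dark holes at the corners of its top, loose, about 0.36 kg. This point is its centre, 12 mm above its underside; z up.
- electrode_tray: Tray for the electrode: a low white tray fixed to the bench, 56 by 56 mm and 7 mm high, with a round recess 42 mm across and 4 mm deep, grey floor: it leaves 9 mm of play all round. Origin at the centre of its underside, so the recess floor is 3 mm above it; z up.
- holder_tray: Tray for the holder: a low white tray fixed to the bench, 74 (its x) by 64 (its y) mm and 7 mm high, with a rectangular recess 62 mm (x) by 52 mm (y) and 4 mm deep, grey floor: it leaves 9 mm of play all round. Origin at the centre of its underside, so the recess floor is 3 mm above it; z up.
- bar_tray: Tray for the copper bar: a low white tray fixed to the bench, 114 (its x) by 66 (its y) mm and 7 mm high, with a rectangular recess 102 mm (x) by 54 mm (y) and 4 mm deep, grey floor: it leaves 9 mm of play all round. Origin at the centre of its underside, so the recess floor is 3 mm above it; z up.
- plate_tray: Tray for the clamp plate: a low white tray fixed to the bench, 130 (its x) by 86 (its y) mm and 7 mm high, with a rectangular recess 118 mm (x) by 74 mm (y) and 4 mm deep, grey floor: it leaves 9 mm of play all round. Origin at the centre of its underside, so the recess floor is 3 mm above it; z up.
- jar_center (a point): Bystander: a small closed amber jar, 44 mm across and 50 mm tall, standing loose on the bench. This point is its centre, 25 mm up. Not to be moved.
- gauge_center (a point): Bystander: a steel gauge post, 20 mm thick on a foot 40 mm across, 45 mm tall, standing loose on the bench. This point is its centre, 22.5 mm up. Not to be moved.
Not all that is in view belongs to the job. Leave any pink or red look-alike of the part that bears electrode_center alone.

How it is judged:
On the way, in this order (a step that is already met when the one before it is completed fails the run):
1. the electrode is in its tray, flat, right way up and let go (horizontal distance between electrode_center and electrode_tray below 0.015 m and z of electrode_center in the frame of electrode_tray below 0.0235 m and angle between electrode_center's own z axis and vertical below 0.05 rad and contact force between electrode and the fingers below 0.1 N and linear speed of electrode below 0.02 m/s), for 0.2 s.
2. the holder is in its tray, flat, right way up and let go (horizontal distance between holder_center and holder_tray below 0.015 m and z of holder_center in the frame of holder_tray below 0.0185 m and angle between holder_center's own z axis and vertical below 0.05 rad and contact force between holder and the fingers below 0.1 N and linear speed of holder below 0.02 m/s), for 0.2 s.
3. the copper bar is in its tray, flat, right way up and let go (horizontal distance between bar_center and bar_tray below 0.015 m and z of bar_center in the frame of bar_tray below 0.0165 m and angle between bar_center's own z axis and vertical below 0.05 rad and contact force between bar and the fingers below 0.1 N and linear speed of bar below 0.02 m/s), for 0.2 s.
4. the clamp plate is in its tray, flat, right way up and let go (horizontal distance between plate_center and plate_tray below 0.015 m and z of plate_center in the frame of plate_tray below 0.0165 m and angle between plate_center's own z axis and vertical below 0.05 rad and contact force between plate and the fingers below 0.1 N and linear speed of plate below 0.02 m/s), for 0.2 s.
At the end, for the whole second after the job is handed in: Electrode, holder, bar and clamp plate each rest on the recess floor of their own tray (centre within 15 mm of the tray's centre, not more than 1.5 mm above its seated height, upright within 0.05 rad), released and at rest (all of step 1 and all of step 2 and all of step 3 and all of step 4); the robot touches nothing.
It fails at once if the jar was moved more than 12 mm (distance of jar_center from where it was at the start of the episode above 0.012 m).
It fails at once if the gauge post was moved more than 12 mm (distance of gauge_center from where it was at the start of the episode above 0.012 m).
It fails at once if a piece was dropped (falling free at over 0.6 m/s, a drop of about 2 cm) ((linear speed of electrode above 0.6 m/s and contact force between electrode and anything else below 0.05 N) or (linear speed of holder above 0.6 m/s and contact force between holder and anything else below 0.05 N) or (linear speed of bar above 0.6 m/s and contact force between bar and anything else below 0.05 N) or (linear speed of plate above 0.6 m/s and contact force between plate and anything else below 0.05 N)).
It also fails if it takes over 125 s, if anything falls off the work surface, if the arm or the gripper's body presses on something with over 40 N, if the wrist force passes 120 N, or if a joint passes its speed limit or range.

ROBOT

A 6-joint arm with a two-finger parallel gripper is mounted at the origin on the work surface. World frame = base frame: x ahead of the robot, y to its left, z up, the work surface at z = 0. Lengths are in m, angles in rad, forces in N, time in s.
With the tool pointing down it reaches from about 0.35 to 1 m from the base axis. Payload 7.1 kg.
Tool frame: the origin (TCP) lies between the finger pads; the fingertips stand 22 mm ahead of it and the grasp point (between the pads) lies 3 mm ahead of it; z points along the fingers, y is the line along which they close (so a half turn about z gives the same grasp; the last joint's range is limited). The gripper opens to 85 mm and grips with 20 to 120 N. Pads are 22 mm wide; open, the fingers measure 114 mm over their backs; the gripper's body (76 mm by 85 mm) begins 54 mm behind the grasp point. The pads swing forward as they close: fully open they stand 13 mm farther back than shut.
Start: joints at [1.097, 0.423, 1.63, -0, 1.089, -0.019], TCP at [0.275, 0.561, 0.253] pointing down, gripper open.
Joint ranges: [-3, 3], [-0.9, 2.11], [0.09, 2.58], [-1.31, 4.45], [0.11, 2.69], [-2.54, 2.54]. Speed limits (rad/s): [2.39, 2.39, 3.01, 3.14, 3.14, 3.14].

INTERFACE

Orientations are given as a rotation vector (axis times angle).
In Python, from rig import manip gives the robot as it stands. The module is installed in compiled form; this text tells all that it offers. Calls block until the motion is done:
- manip.move_to(position, orientation): joint-space move of the TCP to a pose.
- manip.servo_line(position, orientation=None, rate=0.15): straight line of the TCP; orientation=None keeps the orientation; rate is the mean speed in m/s.
- manip.set_joints(angles): joint-space move.
- manip.command_gripper(opening, f_grip=None): finger opening in m; f_grip is the grip in N (None keeps the last); returns when the fingers have stopped.
- manip.hold(seconds).
- manip.solve_ik(position, orientation): joint angles nearest the present ones, or None.
- manip.camera(name): name is "side" or "top" or "wrist"; returns a dict with "image" (400x640x3 uint8, red, green, blue), "fx", "fy", "cx", "cy" (pixels), "cam_to_world" (4x4, takes a point from camera to world coordinates); the wrist camera has in their place "mount" (4x4, takes a point from camera to tool coordinates, whose origin is the TCP and whose axes are the flange's). Camera axes: x right, y down, z forward; pixel columns grow to the right and rows downward; lengths in m; the calibration is good to about 2 mm. A picture is of the moment at which its call begins: read the wrist's pose just before it. There is no depth.
A pose or a line that the arm cannot do raises manip.IKError and nothing moves.
- manip.sign_off(): hands the job in; it is judged then, once.
Readings, each from a call of its own:
- manip.get_time(): time.
- manip.get_joint_positions(): joint angles.
- manip.get_joint_vel(): joint speeds.
- manip.get_tau(): joint torques, N m.
- manip.get_position(): TCP position.
- manip.get_ee_rot(): TCP orientation.
- manip.get_contact_force(): force on the tool from outside, world axes, zero at the start.
- manip.get_torque(): the same for the moment, N m.
- manip.get_width(): finger opening in m.
- manip.get_grip_force(): force on a finger pad.
Only numpy, scipy, OpenCV 4.12 (cv2) and the standard library are available. Lean on these libraries where they do the work, as an engineer would, in place of code of your own. Each camera call takes 0.05 s, during which the arm holds its last target. There are 200 camera calls.

## Working session

There is one attempt and no reset: what is moved stays moved. The work goes in short steps, each a Python script; the robot and the scene stay as the last script left them, time stands still between calls to the robot, and variables do not carry over. Pictures are saved under pics/ and viewed, at most 14 in all, crops included, and the job is handed in when it is done.

```bash
mkdir -p pics
python3 - <<'E'
from rig import manip
import cv2, numpy as np
for n in ["top","side"]:
    c=manip.camera(n); cv2.imwrite(f"pics/{n}0.png",c["image"][:,:,::-1])
    print(n,c["fx"],c["fy"],c["cx"],c["cy"]); print(np.round(c["cam_to_world"],4).tolist())
c=manip.camera("wrist"); print(np.round(c["mount"],4).tolist(),c["fx"],c["cx"],c["cy"])
print(manip.get_position(),manip.get_ee_rot(),manip.get_time())
E
```

```text
top 363.5813372987682 363.5813372987682 316.60109121358903 205.4029871551028
[[0.0018, -0.9923, 0.1236, 0.4565], [-0.9996, -0.0052, -0.0271, 0.0505], [0.0275, -0.1235, -0.992, 0.9533], [0.0, 0.0, 0.0, 1.0]]
side 453.2925081598211 453.2925081598211 323.62196126967933 202.72427261058195
[[-0.9674, 0.1265, -0.2193, 0.7863], [0.2524, 0.549, -0.7968, 0.8745], [0.0196, -0.8262, -0.5631, 0.6739], [0.0, 0.0, 0.0, 1.0]]
[[-0.0002, -0.9603, -0.279, 0.0714], [1.0, -0.0002, -0.0002, -0.0009], [0.0001, -0.279, 0.9603, -0.1205], [0.0, 0.0, 0.0, 1.0]] 307.2486777690531 321.2650120329929 198.28939577620002
[0.27435692 0.5611249  0.25270356] [-7.08215620e-01 -3.06040125e+00  1.86297995e-03] 0.15
```

View pics/top0.png

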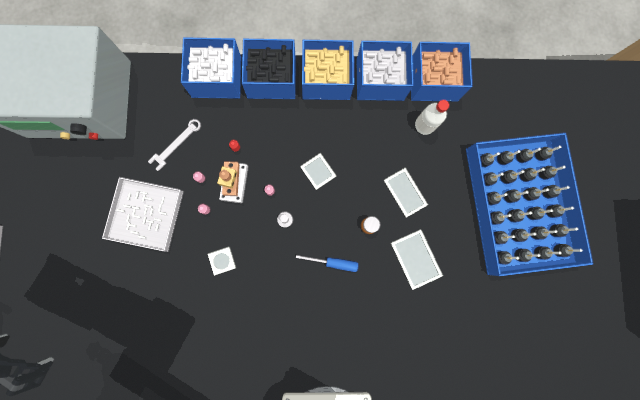

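View pics/side0.png

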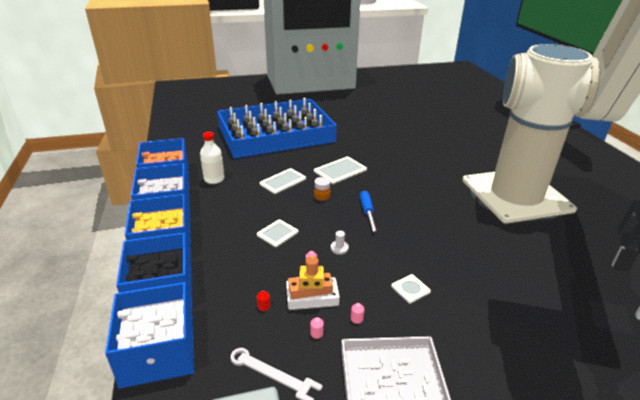

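Top view: the stack is at (232,182). The electrode tray is at (222,261), holder tray (318,171), bar tray (406,192), plate tray (417,260), jar (371,225) and gauge post (285,219). Electrode candidates are the copper one on top of the stack (~225,172), pink ones at (198,177), (204,209) and (269,189), and a red one at (234,145). The stack's copper one fits the description; I'll confirm it in an enlarged wrist crop.

```bash
cat > h.py <<'E'
from rig import manip
import cv2, numpy as np
from scipy.spatial.transform import Rotation as R
def rotvec(a):
    """tool pointing down, closing axis (tool y) along world angle a"""
    y=np.array([np.cos(a),np.sin(a),0]); z=np.array([0,0,-1.]); x=np.cross(y,z)
    return R.from_matrix(np.stack([x,y,z],1)).as_rotvec()
def shot(n):
    if n=="wrist":
        T=np.eye(4); T[:3,:3]=R.from_rotvec(manip.get_ee_rot()).as_matrix(); T[:3,3]=manip.get_position()
        c=manip.camera(n); c["cam_to_world"]=T@c["mount"]
    else: c=manip.camera(n)
    return c
def back(c,uv,z):
    uv=np.atleast_2d(uv).astype(float); M=c["cam_to_world"]
    d=np.c_[(uv[:,0]-c["cx"])/c["fx"],(uv[:,1]-c["cy"])/c["fy"],np.ones(len(uv))]@M[:3,:3].T
    return M[:3,3]+d*((z-M[2,3])/d[:,2])[:,None]
def proj(c,P):
    M=np.linalg.inv(c["cam_to_world"]); q=np.atleast_2d(P)@M[:3,:3].T+M[:3,3]
    return q[:,:2]/q[:,2:]*[c["fx"],c["fy"]]+[c["cx"],c["cy"]]
def rect(c,mask,z):
    """metric min-area rectangle of the largest blob: centre, long, short, angle of the long side"""
    cs,_=cv2.findContours(mask.astype(np.uint8),cv2.RETR_EXTERNAL,cv2.CHAIN_APPROX_NONE)
    k=max(cs,key=cv2.contourArea)[:,0]
    (x,y),(w,h),a=cv2.minAreaRect((back(c,k,z)[:,:2]*1000).astype(np.float32)); a=np.radians(a)
    if w<h: w,h,a=h,w,a+np.pi/2
    return np.array([x,y])/1000,w,h,(a+np.pi/2)%np.pi-np.pi/2
E
python3 - <<'E'
from h import *
c=shot("top"); im=c["image"].astype(int); br=im.min(2)>110
for n,(u,v),r in [("el",(222,261),20),("ho",(318,171),25),("ba",(406,192),32),("pl",(417,260),36)]:
    m=np.zeros(br.shape,bool); m[v-r:v+r,u-r:u+r]=br[v-r:v+r,u-r:u+r]
    p,w,h,a=rect(c,m,0.007); print(n,p.round(4),round(w,1),round(h,1),round(a,3))
for n,uv,z in [("stackbase",(232,182),.06),("plate",(234,182),.024),("jar",(371,225),.05),("gauge",(285,218),.045),("elec",(225,172),.11)]: print(n,back(c,uv,z).round(3))
cv2.imwrite("pics/crop1.png",cv2.resize(c["image"][130:225,180:290,::-1],None,fx=5,fy=5,interpolation=cv2.INTER_CUBIC))
E
```

```text
el [0.4311 0.2681] 59.5 58.3 -1.244
ho [0.667  0.0212] 76.8 67.0 0.606
ba [ 0.6117 -0.2106] 116.4 70.5 0.515
pl [ 0.436  -0.2347] 132.8 88.7 0.418
stackbase [[0.625 0.236 0.06 ]]
plate [[0.632 0.239 0.024]]
jar [[ 0.52 -0.11  0.05]]
gauge [[0.538 0.105 0.045]]
elec [[0.64  0.243 0.11 ]]
```

View pics/crop1.png

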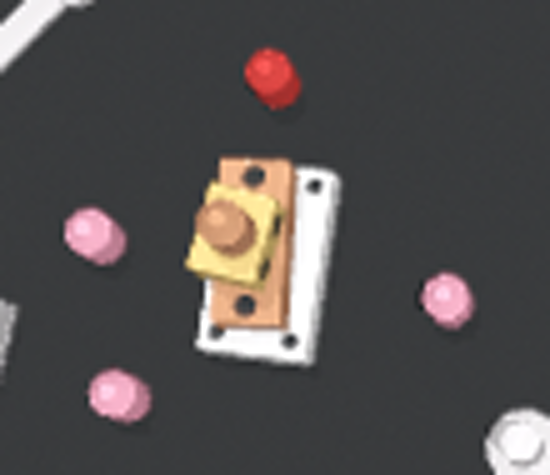

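The crop shows the stack (electrode at crop (225,225), yellow holder, copper bar, plate) with the pink and red pieces standing on the bench apart from it. So the copper piece on the holder is the right one. Next is a wrist look from above.

Run:
```python
from h import *
print(rotvec(np.pi/2), [ (round(a,2),np.round(q,2).tolist() if (q:=manip.solve_ik([.635,.24,.26],rotvec(a))) is not None else None) for a in (np.pi/2,-np.pi/2)])
a=min((np.pi/2,-np.pi/2),key=lambda a:abs(manip.solve_ik([.635,.24,.26],rotvec(a))[5]))
manip.move_to([.635,.24,.26],rotvec(a)); print(manip.get_time())
c=shot("wrist"); cv2.imwrite("pics/w1.png",c["image"][:,:,::-1])
np.save("pics/w1.npy",c,allow_pickle=True)
```

```text
[9.61835347e-17 3.14159265e+00 0.00000000e+00] [(1.57, [0.34, 0.5, 1.5, -0.0, 1.15, -1.23]), (-1.57, [0.34, 0.5, 1.5, -0.0, 1.15, 1.91])]
1.9583
```

View pics/w1.png

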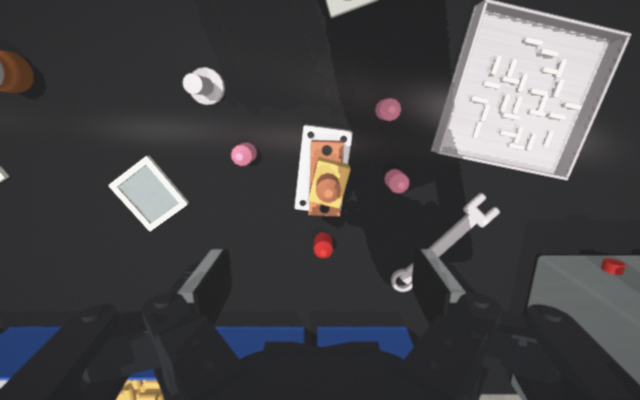

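The wrist picture shows the electrode at (328,187), the holder at (330,185), the bar ends at (327,150) and (324,208), the plate at (323,165), and the pink and red pieces well clear. I'll enlarge it to read the corners.

Run:
```python
import numpy as np,cv2
im=cv2.imread("pics/w1.png")
cv2.imwrite("pics/crop2.png",cv2.resize(im[120:220,285:365],None,fx=6,fy=6,interpolation=cv2.INTER_CUBIC))
```

```text
(no output)
```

View pics/crop2.png

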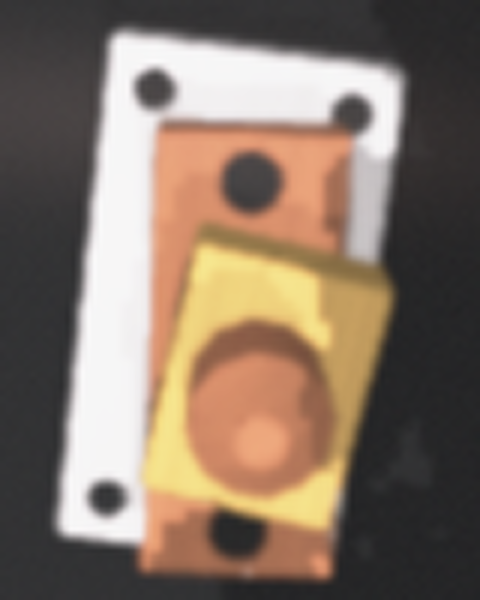

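```bash
cat > corners.py <<'E'
from h import *
def quad(c,off,s,pts,z):
    P=back(c,np.array(off)+(np.array(pts)+.5)/s-.5,z)[:,:2]*1000
    print("centre",P.mean(0).round(1),"sides",[round(float(np.linalg.norm(P[i]-P[i-1])),1) for i in range(len(P))],
      "angles",[round(float(np.arctan2(*(P[i]-P[i-1])[::-1])),3) for i in range(len(P))])
    return P
E
python3 - <<'E'
from corners import *
c=np.load("pics/w1.npy",allow_pickle=True).item()
o=(285,120)
print("tip",back(c,np.array(o)+np.array([262,440])/6,.114))
print("holder");quad(c,o,6,[(195,243),(390,290),(328,527),(148,488)],.076)
print("bar",);quad(c,o,6,[(160,127),(352,135),(332,577),(140,573)],.048)
print("plate");quad(c,o,6,[(110,35),(403,70)],.024); print(back(c,np.array(o)+np.array([60,530])/6,.024))
print("holes");quad(c,o,6,[(156,90),(353,112),(108,497)],.024)
t=shot("top"); print("tip from top",back(t,(180+222/5,130+218/5),.114),manip.get_time())
E
```

```text
tip [[0.635567  0.2469028 0.114    ]]
holder
centre [636.6 247.9] sides [43.2, 33.5, 42.7, 31.9] angles [2.95, 1.333, -0.228, -1.793]
bar
centre [637.9 245. ] sides [84.2, 34.3, 83.5, 36.7] angles [3.088, 1.53, -0.025, -1.593]
plate
centre [583.8 247.2] sides [55.8, 55.8] angles [-1.686, 1.455]
[[0.67911988 0.20830874 0.024     ]]
holes
centre [619.1 237.1] sides [81.5, 37.7, 90.5] angles [3.013, 1.462, -0.559]
tip from top [[0.63483006 0.24324018 0.114     ]] 2.0583
```

```bash
cat > pp.py <<'E'
from h import *
def best(p,a):
    return min((a%np.pi,a%np.pi-np.pi),key=lambda b:(lambda q:99 if q is None else abs(q[5]))(manip.solve_ik(p,rotvec(b))))
def pick(xy,a,zb,w,grip,g=.028):
    """a: world angle of closing axis, zb: height of the piece's underside, w: width gripped, g: TCP above underside"""
    up=[*xy,zb+g+.07]; r=rotvec(best(up,a))
    manip.command_gripper(min(w+.026,.085)); manip.move_to(up,r)
    manip.servo_line([*xy,zb+g],r,rate=.08)
    print("down F",manip.get_contact_force().round(1))
    manip.command_gripper(max(w-.012,0),grip); manip.hold(.2)
    print("width",round(manip.get_width(),4),"grip",round(manip.get_grip_force(),1))
    manip.servo_line([*xy,max(zb+g+.05,.13)],r,rate=.08)
    print("lifted: width",round(manip.get_width(),4),"F",manip.get_contact_force().round(1),"t",round(manip.get_time(),1))
def place(xy,a,w,g=.028,off=.0005):
    up=[*xy,.003+g+.08]; r=rotvec(best(up,a)); manip.move_to(up,r)
    manip.servo_line([*xy,.003+g+.012],r,rate=.1); manip.servo_line([*xy,.003+g+off],r,rate=.025); manip.hold(.2)
    print("set F",manip.get_contact_force().round(1),"pos",manip.get_position().round(4),"w",round(manip.get_width(),4))
    manip.command_gripper(min(w+.012,.085)); manip.hold(.2)
    manip.servo_line([*xy,.003+g+.09],r,rate=.12); print("t",round(manip.get_time(),1))
E
python3 - <<'E'
from pp import *
pick([.6355,.2455],np.pi/2,.076,.024,40,g=.027)
place([.4311,.2681],np.pi/2-.2,.024,g=.027)
c=shot("wrist"); np.save("pics/w2.npy",c,allow_pickle=True); cv2.imwrite("pics/w2.png",c["image"][:,:,::-1])
E
```

```text
down F [-0.3 -0.1 -0.2]
width 0.0223 grip 39.6
lifted: width 0.0226 F [ 1.  -0.6 -0.9] t 5.3
set F [-0.9 -1.   6.1] pos [0.4311 0.2681 0.0308] w 0.0222
t 9.2
```

View pics/w2.png

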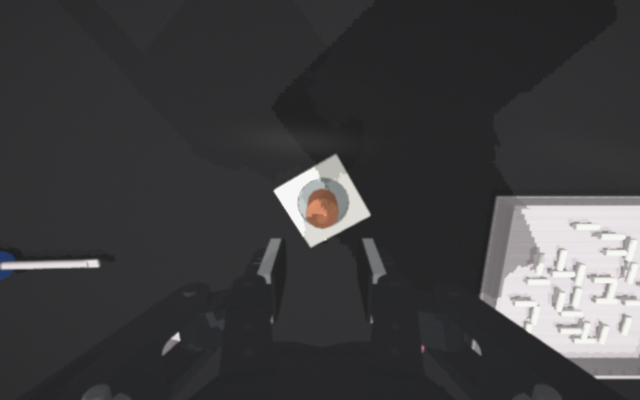

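The electrode stands upright in the round recess, with its tip at (320,211) and the recess centre at (323,203); the offset fits parallax from its height. Next is the holder.

Run:
```python
from pp import *
c=np.load("pics/w2.npy",allow_pickle=True).item()
print("tip",back(c,(318,213),.041),"tray",back(c,(322.5,201),.007))
pick([.6366,.2470],np.pi/2-.215,.048,.034,50)
place([.667,.0212],np.pi/2+.606,.034)
c=shot("wrist"); a=c["image"][100:300,170:490]
manip.move_to([.637,.243,.20],rotvec(np.pi/2)); d=shot("wrist"); np.save("pics/w3.npy",d,allow_pickle=True)
b=d["image"][60:260,230:410]
cv2.imwrite("pics/w3.png",np.hstack([cv2.resize(x,None,fx=f,fy=f,interpolation=cv2.INTER_CUBIC) for x,f in ((a,1),)])[:,:,::-1])
cv2.imwrite("pics/w3b.png",cv2.resize(b,None,fx=3,fy=3,interpolation=cv2.INTER_CUBIC)[:,:,::-1]); print(manip.get_time())
```

```text
tip [[0.42687377 0.26551648 0.041     ]] tray [[0.42909396 0.26833561 0.007     ]]
down F [-0.1  1.5 -0.4]
width 0.0329 grip 51.9
lifted: width 0.033 F [ 0.3  0.7 -2.9] t 12.8
set F [-2.1 -0.5  5.1] pos [0.667  0.0212 0.032 ] w 0.0329
t 17.6
19.5583
```

View pics/w3.png

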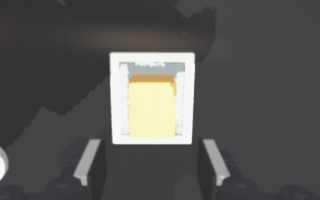

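View pics/w3b.png

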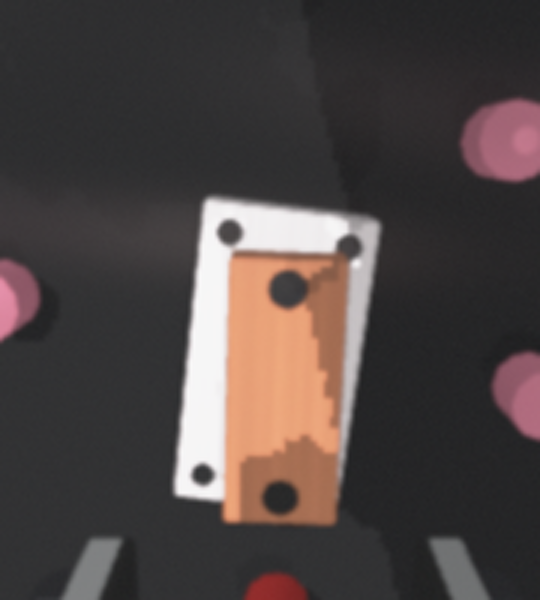

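The holder sits flat in its recess, with its top at about crop (130–175, 82–138). The bar's top corners in the second picture are about (231,254), (348,258), (336,524), (223,522). I'll check the holder's offset and compute the bar's pose.

Run:
```python
from corners import *
from pp import best
d=np.load("pics/w3.npy",allow_pickle=True).item(); h=dict(d)
p=[.667,.0212,.121]; T=np.eye(4); T[:3,:3]=R.from_rotvec(rotvec(best(p,np.pi/2+.606))).as_matrix(); T[:3,3]=p; h["cam_to_world"]=T@d["mount"]
print("holder");quad(h,(170,100),1,[(130,82),(175,82),(175,138),(130,138)],.031)
print("tray");quad(h,(170,100),1,[(110,53),(195,53),(192,144),(112,144)],.007)
print("bar");quad(d,(230,60),3,[(231,254),(348,258),(336,524),(223,522)],.048)
print("bar holes");quad(d,(230,60),3,[(288,289),(280,497)],.048)
print("plate holes");quad(d,(230,60),3,[(230,232),(348,246),(203,474)],.024)
P=back(d,np.array([230,60])+np.array([(205,198),(380,220),(175,494)])/3.,.024); print(P.round(4), "mid",(P[1]+P[2])/2)
```

```text
holder
centre [668.1  21.7] sides [42.6, 31.6, 42.6, 33.4] angles [0.586, -0.965, -2.514, 2.176]
tray
centre [668.6  22.1] sides [75.5, 64.8, 75.5, 66.4] angles [0.59, -0.965, -2.529, 2.176]
bar
centre [637.6 244.9] sides [84.5, 34.3, 84.0, 36.0] angles [3.097, 1.536, -0.025, -1.591]
bar holes
centre [638.  244.8] sides [65.7, 65.7] angles [3.106, -0.036]
plate holes
centre [619.1 236.9] sides [81.8, 37.7, 90.4] angles [3.014, 1.453, -0.557]
[[0.5804 0.2205 0.024 ]
 [0.5873 0.2755 0.024 ]
 [0.6794 0.2081 0.024 ]] mid [0.63332019 0.24179997 0.024     ]
```

Run:
```python
from pp import *
pick([.6378,.2448],np.pi/2-.035,.024,.036,80)
place([.6117,-.2106],np.pi/2+.515,.036)
c=shot("wrist"); np.save("pics/w4.npy",c,allow_pickle=True)
cv2.imwrite("pics/w4.png",c["image"][80:320,150:490,::-1])
manip.move_to([.633,.242,.20],rotvec(np.pi/2)); d=shot("wrist"); np.save("pics/w5.npy",d,allow_pickle=True)
cv2.imwrite("pics/w5.png",cv2.resize(d["image"][60:260,230:410],None,fx=3,fy=3,interpolation=cv2.INTER_CUBIC)[:,:,::-1]); print(manip.get_time())
```

```text
down F [-0.3 -0.2  0.4]
width 0.0343 grip 81.4
lifted: width 0.0344 F [ 0.4  0.6 -6.5] t 23.0
set F [-3.1  1.5  6.3] pos [ 0.6117 -0.2107  0.0321] w 0.0344
t 27.7
29.4583
```

View pics/w4.png

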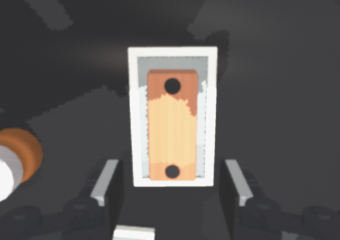

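View pics/w5.png

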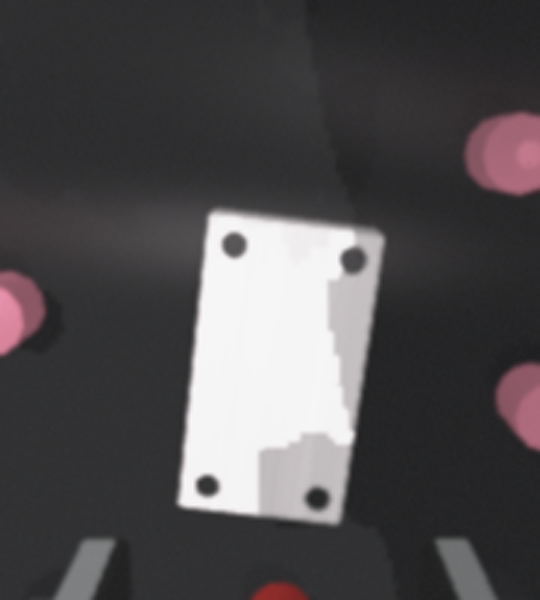

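The bar lies in its recess, with holes at crop (172,86) and (172,171). The plate's holes are at (234,245), (353,260), (317,498), (207,486).

Run:
```python
from corners import *
from pp import *
b=np.load("pics/w4.npy",allow_pickle=True).item(); d=np.load("pics/w5.npy",allow_pickle=True).item()
print("bar");quad(b,(150,80),1,[(172,86),(172,171)],.027)
print("tray");quad(b,(150,80),1,[(129,48),(217,48),(214,186),(134,187)],.007)
print("plate");P=quad(d,(230,60),3,[(234,245),(353,260),(317,498),(207,486)],.024)
xy=P.mean(0)/1000; v=(P[2]+P[3]-P[0]-P[1]); a=np.arctan2(v[1],v[0]); print(xy,a)
assert abs(xy[0]-.633)<.006 and abs(xy[1]-.242)<.006 and abs(a+.12)<.05
pick(xy,np.pi/2+a,0,.056,80)
place([.436,-.2347],np.pi/2+.418,.056)
c=shot("wrist"); np.save("pics/w6.npy",c,allow_pickle=True); cv2.imwrite("pics/w6.png",c["image"][:,:,::-1])
t=shot("top"); cv2.imwrite("pics/top1.png",t["image"][:,:,::-1])
```

```text
bar
centre [ 610.2 -211.7] sides [65.6, 65.6] angles [0.515, -2.626]
tray
centre [ 611.1 -212.6] sides [115.3, 65.4, 114.3, 67.9] angles [0.513, -1.056, -2.607, 2.101]
plate
centre [633.7 241.4] sides [82.1, 38.2, 81.8, 37.9] angles [3.015, 1.445, -0.13, -1.689]
[0.63370095 0.24141732] -0.12835909026285072
down F [-0.1  1.2  0.5]
width 0.0541 grip 86.2
lifted: width 0.0538 F [-0.2 -0.  -3.1] t 33.4
set F [-2.1  1.4  8.7] pos [ 0.4361 -0.2348  0.0321] w 0.0538
t 38.3
```

View pics/w6.png

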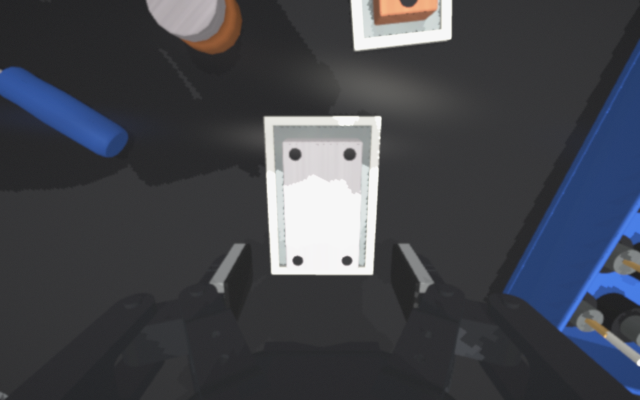

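View pics/top1.png

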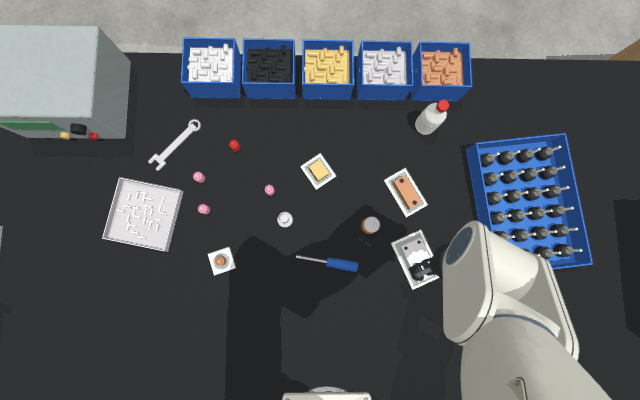

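The plate lies in its recess, with holes at (295,154) and (347,260), the gripper is clear, and the jar (371,225) and gauge (285,219) haven't moved. I'll check the plate's offset, then hand in.

Run:
```python
from corners import *
c=np.load("pics/w6.npy",allow_pickle=True).item()
P=quad(c,(0,0),1,[(295,154),(349,154),(347,260),(298,261)],.027); Q=quad(c,(0,0),1,[(265,117),(381,117),(373,274),(272,274)],.007)
if np.linalg.norm(P.mean(0)-Q.mean(0))<6:
    x,y,z=manip.get_position(); manip.servo_line([x,y,z+.06],rate=.1); manip.hold(.3); print(manip.sign_off(),manip.get_time())
```

```text
centre [ 434.8 -235.9] sides [82.6, 37.6, 81.8, 37.8] angles [0.422, -1.153, -2.717, 2.012]
centre [ 435.4 -236. ] sides [130.0, 85.4, 129.9, 86.4] angles [0.412, -1.153, -2.722, 1.99]
the job is handed in; nothing more can be done
the job is handed in; nothing more can be done
```

I took the stack apart from the top down, put all four pieces in their own trays and handed the job in after about 40 s of robot time; in the pictures all sit flat and upright near the tray centres, and the jar and gauge post have not visibly moved (no verdict was returned).

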